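# Shut the drying oven and set its roof vent a quarter turn open

## Robot

A 6-joint arm with a two-finger parallel gripper is mounted at the origin on the work surface. World frame = base frame: x ahead of the robot, y to its left, z up, the work surface at z = 0. Lengths are in m, angles in rad, forces in N, time in s.
With the tool pointing down it reaches from about 0.35 to 0.975 m from the base axis. Payload 4.9 kg.
Tool frame: the origin (TCP) lies at the very end of the fingers, on their centre line; the grasp point (between the pads) lies 19 mm behind it; x points along the fingers, y is the direction in which the jaws open and shut, and the axes are right-handed (so a half turn about x gives the same grasp; the last joint's range is limited). The gripper opens to 85 mm and grips with 20 to 120 N. Pads are 22 mm wide; open, the fingers measure 114 mm over their backs; the gripper's body (76 mm by 85 mm) begins 54 mm behind the grasp point. The pads swing forward as they close: fully open they stand 13 mm farther back than shut.
Start: joints at [-1.35, 0.053, 1.613, -0, 1.476, -0.119], TCP at [0.208, -0.589, 0.207] pointing down, gripper open.
Joint ranges: [-3.01, 3.01], [-1.01, 2.22], [0.06, 2.58], [-1.02, 4.17], [0.09, 2.62], [-3.14, 3.14]. Speed limits (rad/s): [2.57, 2.57, 3.14, 3.14, 3.14, 3.14].

## Interface

Orientations are given as a unit quaternion [w, x, y, z].
In Python, from plant import manip gives the robot as it stands.
- The arm moves only by the tool play_rows, never from a script. Its argument "plan" is a list of rows, each a list of 5 numbers: the shift along the tool's x, y, z in mm, then the turn about the tool's x in rad, then the closure, from -1 (fully open) to 1 (shut). A call has 1 to 8 rows; each row is the pose to reach, as a shift and turn from the pose commanded when the call began, along the tool's axes at that moment; what a row does not reach only later rows make up. A row lasts 1/8 s, in which the tool goes at most 62.5 mm and 10.7 degrees, less where a joint would pass 70% of its speed; a pose out of reach is approached as far as the arm can. A call with a gripper value outside its range is refused whole. The fingers move at their own pace and stop on an object; the grip force is fixed at half the most. Time passes only in rows, so rows that repeat a pose let the fingers close. It gives the time, the measured TCP pose, the force and the opening at its end, in the units of the state.
- manip.state(): the state, without advancing time (a new reading comes with each control period).
- manip.grab_frame(name): name is "scene" or "top"; returns a dict with "img" (420x560x3 uint8, red, green, blue), "range_z" (420x560 float32, m along the optical axis (not along the pixel's ray), 0 where there is no reading), "fx", "fy", "cx", "cy" (pixels), "origin" and "rotation" of the camera in the world. Camera axes: x right, y up, looking along -z (the intrinsics and any distortion apply to the point x, -y, -z); pixel columns grow to the right and rows downward; lengths in m; the calibration is good to about 2 mm. A picture is of the moment at which its call begins.
- manip.job_done(): hands the job in, once; it reports no verdict.
The state is a dict: "time": time; "joint_pos": joint angles; "joint_vel": joint speeds; "joint_efforts": joint torques, N m; "tool_pos": TCP position; "tool_rot": TCP orientation; "contact_force": force on the tool from outside, world axes, zero at the start; "ft_torque": the same for the moment, N m; "gripper_width": opening from 0.0 (shut) to 1.0 (fully open).
Only numpy, scipy, OpenCV 4.12 (cv2) and the standard library are available. Lean on these libraries where they do the work, as an engineer would, in place of code of your own. Each camera call takes 0.05 s, during which the arm holds its last target. There are 200 camera calls.

## Task

Get the little drying oven ready for its run: push the door shut until it snaps home on its catch, then screw the vent cap on the roof down until it bottoms out and back it off a quarter turn. Keep the cap gripped at that setting and finish still holding it, so that I can nip up its grub screw. Leave the mug, the bottle and the tube rack where they stand.

Things in the scene. Friction and masses are not known exactly. Their poses are not given: they have to be found in the camera images.
- oven: White benchtop drying oven, fixed: 270 wide, 255 deep, 260 high, flat roof. Origin at the centre of its underside; its door side faces its own -x, z up. It stands with the door side turned to the robot's left (roughly world +y). The vent cap's axis is at the oven's own x = 15, y = 0 mm. The door covers the front from 62 to 252 mm above the bench, with a low control strip under it.
- door_hinge (a point): Point on the door's vertical hinge axis at the door's mid-height, 157 mm above the bench; in the oven's frame (-118, -127, 157) mm, the side nearer the robot. Its axes turn with the door: y runs along the door from hinge to free edge, -x is the outward normal of the door's outer face.
- door_edge (a point): Point on the door's flat outer face 257 mm along from the hinge axis (5 mm from the free edge) and 11.5 mm outward of it, 20 mm below the door's top. Door 270 wide, 190 high, 23 thick, white frame with a glass pane; a vertical steel bar pull 238 to 248 mm from the hinge axis, 97 to 197 mm above the bench, stands 27 mm out of the face. Axes as door_hinge.
- oven_door (a joint): Door angle, rad: 0 is fully shut and seated on the catch; grows as the door opens (counter-clockwise from above). It starts open at 0.45 to 0.9 and stays where it is left. A spring roller catch acts over the last 0.05 rad: it resists with about 5 N at the free edge (and pushes the door back open a little if left short), then snaps over, draws the door to 0 and holds it.
- cap_center (a point): Centre, half-way up, of the round black knurled vent cap on the oven's roof: 45 diameter, 30 high, steel disc and a small raised index rib on top. 289 mm above the bench when bottomed out, 1.27 mm higher per rad unscrewed. Below it a 38 diameter neck, and on the roof a 74 diameter flange 4 mm thick; nothing else stands near. Its x axis (the rib) turns with the cap, z up.
- vent_cap (a joint): Turn of the vent cap on its right-hand thread, rad: 0 is bottomed out on its stop, and it grows as the cap is unscrewed (counter-clockwise from above), 8 mm of lift a turn. It starts on its thread 2.4 to 4.0 rad above the stop. The thread drags lightly (about 0.08 N m), so the cap stays where it is left; it cannot come off.
- mug: Bystander: stainless steel mug, 80 diameter, 85 high, origin at the centre of its underside.
- bottle: Bystander: amber reagent bottle with a screw cap, 62 diameter, 135 high, origin at the centre of its underside.
- rack: Bystander: white rack of sample tubes, 200 long (its x axis) by 55 wide, 70 high, origin at the centre of its underside.

How it is judged:
By the outcome, as a careful person would: the job done as asked, in the order asked, and still so for the second after the job is handed in, while the arm keeps its last pose, push and grip.
It also fails if it takes over 72 s, if anything falls off the work surface, if the arm or the gripper's body presses on something with over 40 N, if the wrist force passes 120 N, or if a joint passes its speed limit or range.

## Working session

There is one attempt and no reset: what is moved stays moved. The work goes in short steps, Python scripts to look and compute and a tool call to move; the robot and the scene stay as the last step left them, time stands still between calls to the robot, and variables do not carry over. Pictures are saved under pics/ and viewed, about 8 in all and at most 12, crops included, and the job is handed in when it is done.

Besides the shell and the picture viewer there is one more tool, called as name([rows], argument=value, ...), one row to a line, values as JSON. play_rows: Moves the arm, as the interface text tells. Its arguments: {"type":"object","properties":{"plan":{"type":"array"}},"required":["plan"]}

```bash
mkdir -p pics && cat > h.py <<'E'
import numpy as np, cv2
from plant import manip
def grab(n):
    f=manip.grab_frame(n); return f
def cloud(f):
    z=f["range_z"]; h,w=z.shape
    u,v=np.meshgrid(np.arange(w),np.arange(h))
    p=np.stack([(u-f["cx"])/f["fx"]*z,-(v-f["cy"])/f["fy"]*z,-z],-1)
    P=p@np.array(f["rotation"]).T+np.array(f["origin"])
    P[z==0]=np.nan
    return P
def save(f,n): cv2.imwrite("pics/"+n,cv2.cvtColor(f["img"],cv2.COLOR_RGB2BGR))
E
python3 - <<'E'
from h import *
for n in("scene","top"):
    f=grab(n); save(f,n+"0.png"); np.save(n+"0.npy",cloud(f)); print(n,f["origin"],np.round(f["rotation"],3).tolist(),f["fx"],[k for k in f])
print(manip.state())
E
```

```text
Traceback (most recent call last):
  File "h.py", line 9, in cloud
    P=p@np.array(f["rotation"]).T+np.array(f["origin"])
      ~^~~~~~~~~~~~~~~~~~~~~~~~~~
ValueError: matmul: Input operand 1 has a mismatch in its core dimension 0, with gufunc signature (n?,k),(k,m?)->(n?,m?) (size 4 is different from 3)
```

View pics/scene0.png

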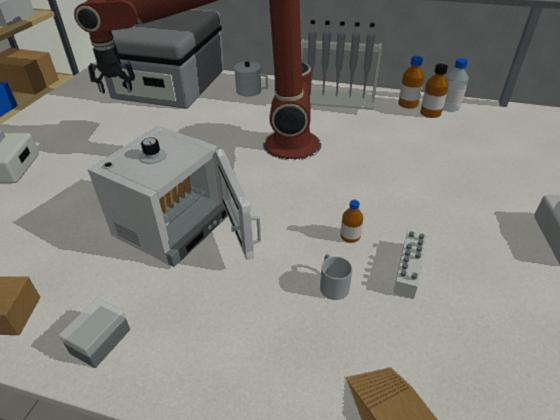

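The scene picture shows the oven at the left with its cap near (150,147). The door is open toward (245,250), and the mug (336,277), bottle (352,222) and rack (411,265) are well clear of it.

```bash
sed -i 's/^import numpy.*/&\nfrom scipy.spatial.transform import Rotation as Ro/; s/    P=p@.*/    q=f["rotation"]; P=p@Ro.from_quat([q[1],q[2],q[3],q[0]]).as_matrix().T+np.array(f["origin"])/' h.py
python3 - <<'E'
from h import *
for n in("scene","top"):
    f=grab(n); save(f,n+"0.png"); P=cloud(f); np.save(n+"0.npy",P); print(n,f["origin"],f["rotation"],f["fx"])
    m=(abs(P[...,2]-.26)<.004)&(P[...,0]>.1)
    q=P[m][:,:2].astype(np.float32); print("roof",len(q),cv2.minAreaRect(q), np.median(P[m][:,2]))
    m=(P[...,2]>.285)&(P[...,2]<.325)&(P[...,0]>.1)
    v,u=np.nonzero(m); q=P[m]; 
    print("high",len(q),q.min(0) if len(q) else 0,q.max(0) if len(q) else 0)
print(manip.state())
E
```

```text
scene [1.44505485 0.37605685 0.93328652] [0.55029553 0.24510997 0.33213185 0.72579912] 438.09551823615175
roof 4338 ((0.44589099287986755, -0.24215036630630493), (0.5721033215522766, 0.7473447918891907), 5.044610977172852) 0.26035156269010357
high 1003 [ 0.10219403 -0.65750652  0.28509391] [0.5900964  0.09514345 0.32496796]
top [0.38949644 0.12966636 1.52735787] [ 0.70939317  0.06200771 -0.05422298 -0.69998303] 497.1633362063858
roof 7993 ((0.4052438735961914, -0.1330263614654541), (0.4542950689792633, 0.6425965428352356), 84.15544128417969) 0.2598050866018624
high 894 [ 0.10022364 -0.27371481  0.2850521 ] [0.5874584  0.09807525 0.32494676]
{'time': 0.15, 'joint_pos': array([-1.34998725e+00,  5.31936730e-02,  1.61394822e+00, -3.08312028e-05,
        1.47604230e+00, -1.19024215e-01]), 'joint_vel': array([-0.00093105, -0.00147943, -0.00382406, -0.00129014, -0.00197499,
       -0.00160574]), 'joint_efforts': array([ 2.71189438e-04, -3.94241667e+01, -3.70721912e+01, -1.62183455e-04,
        4.71022009e-03,  2.07680678e-06]), 'tool_pos': array([ 0.20819273, -0.58874888,  0.20577079]), 'tool_rot': array([-0.11901147, -0.69688378, -0.1201343 ,  0.69696271]), 'contact_force': array([0.54904118, 0.16076076, 0.31481148]), 'ft_torque': array([-0.02075892, -0.0437614 ,  0.00382872]), 'gripper_width': 0.9974202526866697}
```

View pics/top0.png

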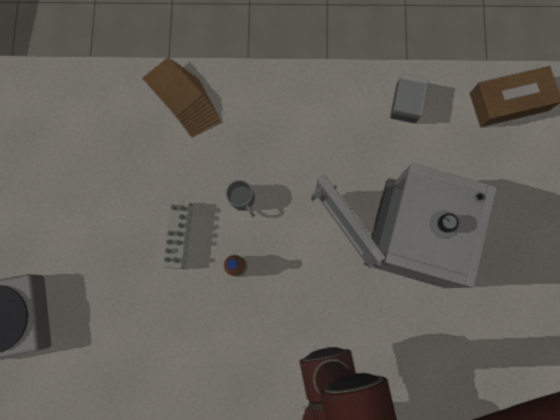

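The top view shows the roof around (440,225) and the cap at (448,222). The door runs from its hinge at about (378,262) to its free edge at (321,182), and the bystanders are all left of x=245.

```bash
python3 - <<'E'
from h import *
P=np.load("top0.npy")
roi=np.zeros(P.shape[:2],bool); roi[155:295,372:505]=1
m=roi&(abs(P[...,2]-.26)<.006)
r=cv2.minAreaRect(P[m][:,:2].astype(np.float32)); print("roof",m.sum(),r,np.median(P[m][:,2])); print(cv2.boxPoints(r))
m=roi&(P[...,2]>.282); 
print("cap",m.sum(),cv2.minEnclosingCircle(P[m][:,:2].astype(np.float32)),np.percentile(P[m][:,2],[5,25,50,75,95,100]))
roi[:]=0; roi[170:275,305:390]=1
m=roi&(P[...,2]>.235)&(P[...,2]<.258); q=P[m]
r=cv2.minAreaRect(q[:,:2].astype(np.float32)); print("door",m.sum(),r,np.median(q[:,2])); print(cv2.boxPoints(r))
S=np.load("scene0.npy"); roi=np.zeros(S.shape[:2],bool); roi[120:165,130:175]=1
m=roi&(S[...,2]>.282)
print("capS",m.sum(),cv2.minEnclosingCircle(S[m][:,:2].astype(np.float32)),np.percentile(S[m][:,2],[5,25,50,75,95,100]))
im=cv2.imread("pics/top0.png"); a=cv2.resize(im[192:252,413:483],None,fx=8,fy=8,interpolation=2)
cv2.imwrite("pics/cap0.png",a)
E
```

```text
roof 8801 ((0.5709144473075867, -0.22485798597335815), (0.27113091945648193, 0.2718456983566284), 74.30597686767578) 0.25972738988465927
[[ 0.40338838 -0.31860244]
 [ 0.6650996  -0.3921367 ]
 [ 0.7384405  -0.13111353]
 [ 0.47672927 -0.05757928]]
cap 321 ((0.5638704895973206, -0.24927020072937012), 0.02462417259812355) [0.28947707 0.30434325 0.30682527 0.3088639  0.31168251 0.31521496]
door 1054 ((0.5823745727539062, -0.033195436000823975), (0.2885271906852722, 0.06444711983203888), 35.202880859375) 0.25103147939129944
[[ 0.44591847 -0.09002918]
 [ 0.48307052 -0.14268994]
 [ 0.7188307   0.02363831]
 [ 0.68167865  0.07629907]]
capS 261 ((0.5659242868423462, -0.24837680160999298), 0.025030391290783882) [0.28481923 0.29391843 0.30418131 0.3080048  0.30997035 0.3123306 ]
```

View pics/cap0.png

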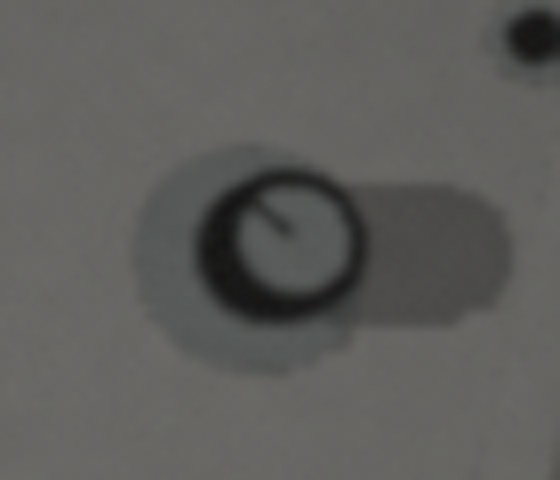

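The index rib points up-left in the crop, from (295,240) to (250,195), so it lies at about +45° in world. The door is at about 0.88 rad. Next I work out the shifts for the approach to the door.

```bash
cat >> h.py <<'E'
def Rt(s):
    q=s["tool_rot"]; return Ro.from_quat([q[1],q[2],q[3],q[0]]).as_matrix()
def to(p,s=None):
    s=s or manip.state(); return np.round(1000*Rt(s).T@(np.array(p)-s["tool_pos"]),1)
def yaw(s): y=Rt(s)[:,1]; return np.degrees(np.arctan2(y[1],y[0]))
CAP=np.array([.565,-.249]); TH=np.radians(-105.7)
HX=np.array([np.cos(TH),np.sin(TH)]); HY=np.array([-HX[1],HX[0]])
O=CAP-.015*HX; H=O-.118*HX-.127*HY
def doorpt(q,r,out):  # r along from hinge, out = outward of hinge axis
    a=TH+q; x=np.array([np.cos(a),np.sin(a)]); y=np.array([-x[1],x[0]]); return H+r*y-out*x
E
python3 - <<'E'
from h import *
P=np.load("top0.npy")
roi=np.zeros(P.shape[:2],bool); roi[170:262,305:376]=1
m=roi&(P[...,2]>.244)&(P[...,2]<.258); q=P[m][:,:2]
d=(q-H); ang=np.arctan2(d[:,1],d[:,0]); r=np.hypot(*d.T)
k=(r>.12)&(r<.29); print("door dir deg",np.degrees(np.median(ang[k])),k.sum(),"q",np.median(ang[k])-TH-np.pi/2, r[k].max())
l=cv2.fitLine(q[k].astype(np.float32),cv2.DIST_HUBER,0,.01,.01).ravel();print(l,np.degrees(np.arctan2(l[1],l[0])))
# roof orientation via front/back edges
roi[:]=0; roi[155:295,372:505]=1
print("H",H,"O",O)
s=manip.state(); print(np.round(Rt(s),3),yaw(s))
qd=np.median(ang[k])-TH-np.pi/2
up=s["tool_pos"].copy(); up[2]=.38
for r_,o in((.225,.08),):
    p=doorpt(qd,r_,o); print("pre",p,to([*p,.38]),to([*p,.207]))
E
```

```text
door dir deg 36.42338321827184 472 q 0.9097246544376016 0.25985445483399744
[0.8073822  0.5900288  0.6310479  0.02566579] 36.15905
H [ 0.47872801 -0.08659574] O [ 0.56905901 -0.23455962]
[[-0.     0.333 -0.943]
 [ 0.002 -0.943 -0.333]
 [-1.    -0.002 -0.   ]] -70.52881098581709
pre [0.61227482 0.11136953] [-173.3 -525.7 -614.4] [-3.000e-01 -5.254e+02 -6.143e+02]
```

play_rows([
  [-60, 0, 0, 0, 1],
  [-120, 0, 0, 0, 1],
  [-175, 0, 0, 0, 1],
  [-175, -35, -41, 0, 1],
  [-175, -72, -84, 0, 1],
  [-175, -110, -129, 0, 1],
  [-175, -148, -174, 0, 1],
  [-175, -186, -218, 0, 1],
])

```text
time: 1.15
tool_pos: [0.3524, -0.3394, 0.3813]
tool_rot: [0.119, 0.697, 0.12, -0.697]
contact_force: [0.6, -0.2, 0.2]
gripper_width: -0.001
```

play_rows([
  [0, -35, -41, 0, 1],
  [0, -70, -82, 0, 1],
  [0, -105, -123, 0, 1],
  [0, -140, -164, 0, 1],
  [0, -175, -205, 0, 1],
  [0, -210, -245, 0, 1],
  [0, -245, -286, 0, 1],
  [0, -280, -327, 0, 1],
])

```text
time: 2.15
tool_pos: [0.5673, 0.0335, 0.3814]
tool_rot: [-0.12, -0.697, -0.12, 0.697]
contact_force: [0.8, -0.8, 0.0]
gripper_width: 0.004
```

```bash
python3 - <<'E'
from h import *
s=manip.state(); print(s["time"],s["joint_pos"].round(3),s["tool_pos"],yaw(s),s["contact_force"].round(2),s["gripper_width"])
for q,o in((.905,.08),(.905,.035)):
    p=doorpt(q,.225,o); print(to([*p,.21],s))
E
```

```text
2.15 [-0.072 -0.125  1.501 -0.     1.766  1.159] [0.56734869 0.03347843 0.38137043] -70.52390247592253 [ 0.77 -0.81  0.04] 0.004252353184613349
[171.3 -57.6 -69.1]
[171.3 -14.5 -82. ]
```

play_rows([
  [0, -30, -35, -0.14, 1],
  [0, -58, -69, -0.28, 1],
  [50, -58, -69, -0.28, 1],
  [100, -58, -69, -0.28, 1],
  [150, -58, -69, -0.28, 1],
  [168, -58, -69, -0.28, 1],
  [168, -58, -69, -0.28, 1],
  [168, -58, -69, -0.28, 1],
])

```text
time: 3.15
tool_pos: [0.6141, 0.1095, 0.2168]
tool_rot: [0.216, 0.675, 0.215, -0.672]
contact_force: [-0.4, 0.5, 0.9]
gripper_width: -0.002
```

```bash
python3 - <<'E'
from h import *
s=manip.state(); print(s["time"],s["joint_pos"].round(3),s["tool_pos"],yaw(s),s["contact_force"].round(2))
f=grab("scene"); a=cv2.resize(f["img"][110:310,140:400],None,fx=3,fy=3); cv2.imwrite("pics/d1.png",a[...,::-1])
# closing path, tool center 15 mm beyond outer face(11.5) ; r 225
for q in np.linspace(.9,0,10):
    p=doorpt(q,.225,.0115+.0145); print(round(q,2),to([*p,.21],s), "turn",round(.905-q,2))
E
```

```text
3.15 [0.057 0.041 1.608 0.    1.488 1.008] [0.61406578 0.10945942 0.21680088] -54.49539724014708 [-0.44  0.47  0.92]
0.9 [ 6.9 53.6 -0.8] turn 0.01
0.8 [ 7.  76.1 -2.4] turn 0.1
0.7 [ 7.  98.8 -1.7] turn 0.21
0.6 [  7.1 121.2   1.2] turn 0.31
0.5 [  7.1 143.3   6.3] turn 0.4
0.4 [  7.1 164.7  13.6] turn 0.5
0.3 [  7.2 185.3  23. ] turn 0.61
0.2 [  7.2 204.9  34.4] turn 0.7
0.1 [  7.2 223.2  47.8] turn 0.8
0.0 [  7.1 240.1  62.8] turn 0.9
```

View pics/d1.png

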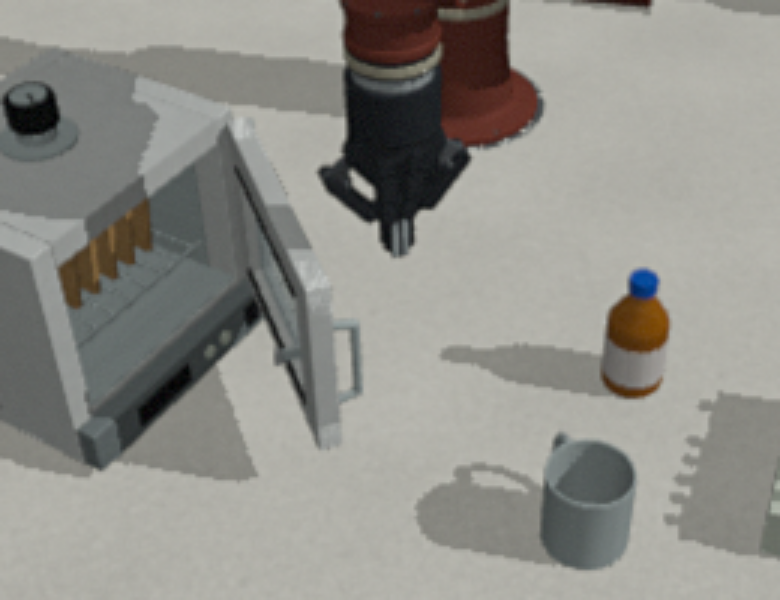

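The closed fingers are about 54 mm clear of the door's outer face and above the pull bar. The knuckles bulge along the tool's y, so I turn 90° and push with the narrow side of the fingers.

play_rows([
  [0, 0, 0, -0.18, 1],
  [0, 0, 0, -0.36, 1],
  [0, 0, 0, -0.54, 1],
  [0, 0, 0, -0.72, 1],
  [0, 0, 0, -0.9, 1],
  [0, 0, 0, -1.08, 1],
  [0, 0, 0, -1.26, 1],
  [0, 0, 0, -1.44, 1],
])

```text
time: 4.2
tool_pos: [0.6138, 0.1095, 0.2166]
tool_rot: [0.608, 0.363, 0.606, -0.361]
contact_force: [-0.0, -0.2, -0.5]
gripper_width: -0.001
```

play_rows([
  [0, 0, 0, -0.13, 1],
  [0, 0, 0, -0.13, 1],
])

```text
time: 4.45
tool_pos: [0.6137, 0.1095, 0.2161]
tool_rot: [0.629, 0.325, 0.627, -0.324]
contact_force: [0.1, -0.3, 0.3]
gripper_width: 0.002
```

```bash
python3 - <<'E'
from h import *
s=manip.state(); print(s["time"],s["joint_pos"].round(3),s["tool_pos"],yaw(s),s["contact_force"].round(2))
for q in np.linspace(.9,-.1,11):
    p=doorpt(q,.225,.0115+.011); print(round(q,2),to([*p,.213],s), "turn",round(.905-q,2))
E
```

```text
4.45 [ 0.057  0.041  1.609  0.     1.488 -0.56 ] [0.61365037 0.10947388 0.21612443] 35.37263095261449 [ 0.06 -0.28  0.27]
0.9 [ 3.2  1.3 57.3] turn 0.01
0.8 [ 3.3  2.6 79.9] turn 0.1
0.7 [  3.3   1.6 102.5] turn 0.21
0.6 [  3.4  -1.5 124.9] turn 0.31
0.5 [  3.4  -7.  146.8] turn 0.4
0.4 [  3.4 -14.5 168.1] turn 0.5
0.3 [  3.4 -24.2 188.5] turn 0.61
0.2 [  3.4 -35.9 207.9] turn 0.7
0.1 [  3.4 -49.4 226. ] turn 0.8
0.0 [  3.4 -64.6 242.7] turn 0.9
-0.1 [  3.4 -81.5 257.7] turn 1.01
```

play_rows([
  [2, 1, 30, 0, 1],
  [2, 2, 50, 0, 1],
  [2, 2, 65, 0.05, 1],
  [2, 3, 80, 0.1, 1],
  [2, 2, 95, 0.17, 1],
  [2, 1, 110, 0.24, 1],
  [2, -2, 125, 0.31, 1],
  [2, -6, 140, 0.38, 1],
])

```text
time: 5.45
tool_pos: [0.6894, -0.0086, 0.2117]
tool_rot: [0.555, 0.438, 0.555, -0.438]
contact_force: [-0.3, 0.2, -0.2]
gripper_width: 0.003
```

```bash
python3 - <<'E'
from h import *
s=manip.state(); print(s["time"],s["joint_pos"].round(3),s["tool_pos"],yaw(s),s["contact_force"].round(2))
f=grab("top"); P=cloud(f); d=P[...,:2]-H; r=np.hypot(d[...,0],d[...,1]); a=np.arctan2(d[...,1],d[...,0])
for lo,hi in ((.1,.2),(.1,.15),(.23,.27)):
    k=(P[...,2]>.24)&(P[...,2]<.258)&(r>lo)&(r<hi)&(a>TH+np.pi/2+.1)&(a<TH+np.pi/2+1.1); print("door q",np.median(a[k])-TH-np.pi/2,k.sum())
for q in np.linspace(.5,-.1,7):
    p=doorpt(q,.225,.0115+.011); print(round(q,2),to([*p,.213],s))
E
```

```text
5.45 [-0.12   0.199  1.445  0.     1.497 -0.355] [ 0.68942703 -0.00858265  0.21170953] 13.451112657958797 [-0.32  0.19 -0.2 ]
door q 0.49652268910668074 37
door q nan 0
door q nan 0
0.5 [-1.3  2.1  6.3]
0.4 [-1.3  3.  28.9]
0.3 [-1.3  1.7 51.5]
0.2 [-1.3 -1.9 73.8]
0.1 [-1.3 -7.7 95.7]
0.0 [ -1.3 -15.6 116.8]
-0.1 [ -1.3 -25.6 137.1]
  return _methods._mean(a, axis=axis, dtype=dtype,
  ret = ret.dtype.type(ret / rcount)
```

play_rows([
  [0, 2, 15, 0.05, 1],
  [0, 3, 30, 0.1, 1],
  [0, 2, 44, 0.17, 1],
  [0, 1, 58, 0.23, 1],
  [0, -1, 71, 0.29, 1],
  [0, -4, 83, 0.35, 1],
  [0, -7, 94, 0.4, 1],
  [0, -7, 94, 0.4, 1],
])

```text
time: 6.5
tool_pos: [0.7043, -0.1022, 0.2116]
tool_rot: [-0.458, -0.539, -0.458, 0.539]
contact_force: [-0.6, -0.3, 0.8]
gripper_width: 0.001
```

```bash
python3 - <<'E'
from h import *
s=manip.state(); print(s["time"],s["joint_pos"].round(3),s["tool_pos"],yaw(s),s["contact_force"].round(2))
for q in np.linspace(.1,-.04,8):
    p=doorpt(q,.225,.0115+.011); print(round(q,2),to([*p,.213],s))
E
```

```text
6.5 [-0.248  0.25   1.386 -0.     1.505 -0.086] [ 0.70430927 -0.10215107  0.21164092] -9.319550186370305 [-0.57 -0.33  0.85]
0.1 [-1.4  0.1  1.2]
0.08 [-1.4  0.5  5.7]
0.06 [-1.4  0.7 10.3]
0.04 [-1.4  0.9 14.8]
0.02 [-1.4  1.  19.3]
0.0 [-1.4  1.  23.8]
-0.02 [-1.4  0.9 28.3]
-0.04 [-1.4  0.7 32.9]
```

play_rows([
  [0, 0, 4, 0, 1],
  [0, 0, 8, 0.03, 1],
  [0, 0, 11, 0.06, 1],
  [0, 0, 14, 0.08, 1],
  [0, 0, 16, 0.08, 1],
  [0, 0, 18, 0.08, 1],
])

```text
time: 7.25
tool_pos: [0.7018, -0.1166, 0.2118]
tool_rot: [0.435, 0.557, 0.438, -0.555]
contact_force: [1.3, 8.2, 0.6]
gripper_width: -0.003
```

play_rows([
  [0, 0, 2, 0, 1],
  [0, 0, 3, 0, 1],
  [0, 0, 3, 0, 1],
])

```text
time: 7.62
tool_pos: [0.7017, -0.1167, 0.2118]
tool_rot: [0.435, 0.558, 0.439, -0.553]
contact_force: [2.3, 13.0, 1.0]
gripper_width: 0.003
```

play_rows([
  [0, 0, 1, 0, 1],
  [0, 0, 2, 0, 1],
  [0, 0, 2, 0, 1],
])

```text
time: 8.0
tool_pos: [0.7017, -0.1168, 0.2119]
tool_rot: [0.435, 0.559, 0.44, -0.552]
contact_force: [4.3, 17.9, 1.2]
gripper_width: -0.001
```

```bash
python3 - <<'E'
from h import *
s=manip.state(); print(s["time"],s["joint_pos"].round(3),s["tool_pos"],yaw(s),s["contact_force"].round(2),s["ft_torque"].round(2))
p=doorpt(0,.225,.0225); print(to([*p,.213],s))
f=grab("top"); a=f["img"][150:300,340:520]; f2=grab("scene"); b=f2["img"][120:270,80:260]
cv2.imwrite("pics/d2.png",cv2.resize(np.hstack([a,b]),None,fx=2.2,fy=2.2,interpolation=2)[...,::-1])
E
```

```text
8.0 [-0.275  0.248  1.388  0.012  1.506 -0.039] [ 0.70172973 -0.11678563  0.21187136] -13.568005467324237 [ 4.28 17.86  1.16] [ 2.79 -0.69  0.02]
[-1.2  1.8  8.8]
```

View pics/d2.png

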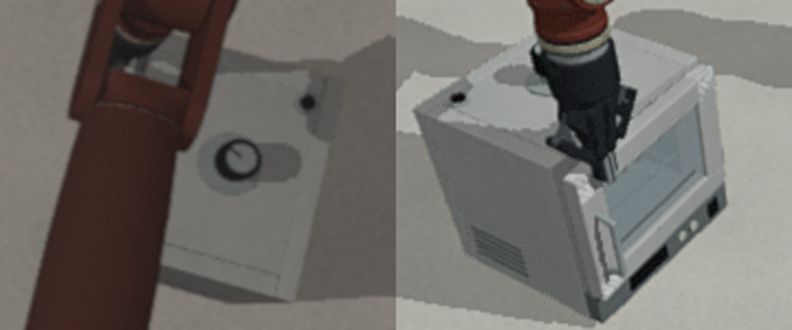

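The door looks shut flush in both views. The force at 18 N is well past the catch's 5 N. I back off and check the door angle with nothing touching it.

play_rows([
  [0, 0, -20, 0, 1],
  [0, 0, -60, 0, 1],
  [-60, 0, -60, 0, 1],
  [-120, 0, -60, 0, 0],
  [-180, 0, -60, 0, -1],
  [-180, 0, -60, 0, -1],
])

```text
time: 8.85
tool_pos: [0.7163, -0.0659, 0.401]
tool_rot: [0.44, 0.559, 0.432, -0.554]
contact_force: [-0.0, -0.9, 0.1]
gripper_width: 0.636
```

```bash
python3 - <<'E'
from h import *
s=manip.state(); print(s["time"],s["joint_pos"].round(3),s["tool_pos"],yaw(s),s["contact_force"].round(2),s["gripper_width"])
for n in("top","scene"):
    f=grab(n); P=cloud(f).reshape(-1,3); L=np.c_[(P[:,:2]-O)@HX,(P[:,:2]-O)@HY,P[:,2]]
    if n=="scene":
        k=(abs(L[:,0]+.125)<.04)&(abs(L[:,1])<.12)&(L[:,2]>.215)&(L[:,2]<.248); 
        c=np.polyfit(L[k,1],L[k,0],1); r=L[k,0]-np.polyval(c,L[k,1]); kk=abs(r)<.003; c=np.polyfit(L[k,1][kk],L[k,0][kk],1); print("door face slope,x0",c,k.sum(),kk.sum())
        k=(abs(L[:,0]+.115)<.05)&(abs(L[:,1])<.12)&(L[:,2]>.01)&(L[:,2]<.05); c=np.polyfit(L[k,1],L[k,0],1); r=L[k,0]-np.polyval(c,L[k,1]); kk=abs(r)<.003; c=np.polyfit(L[k,1][kk],L[k,0][kk],1);print("strip",c,k.sum(),kk.sum())
    k=(L[:,2]>.296)&(L[:,2]<.33)&(np.hypot(L[:,0]-.015,L[:,1])<.04); q=P[k]; print(n,"cap",k.sum(),cv2.minEnclosingCircle(q[:,:2].astype(np.float32)),q[:,:2].mean(0),np.percentile(q[:,2],[25,50,75,90]))
    k=(L[:,2]>.261)&(L[:,2]<.27)&(np.hypot(L[:,0]-.015,L[:,1])<.06); q=P[k]; print(n,"flange",k.sum(),cv2.minAreaRect(q[:,:2].astype(np.float32)))
    if n=="top":
        np.save("top1.npy",P.reshape(420,560,3)); cv2.imwrite("pics/c1.png",cv2.resize(f["img"][150:300,340:520],None,fx=4,fy=4,interpolation=2)[...,::-1])
E
```

```text
8.85 [-1.950e-01  2.270e-01  1.104e+00 -1.000e-03  1.796e+00  4.600e-02] [ 0.71627419 -0.06586807  0.4010168 ] -13.827128955645103 [-0.02 -0.95  0.11] 0.635710908620066
top cap 285 ((0.5642707943916321, -0.2491118311882019), 0.023977063596248627) [ 0.56339718 -0.247405  ] [0.30552549 0.30709554 0.30890824 0.3105455 ]
top flange 591 ((0.5642825365066528, -0.24859513342380524), (0.11543530970811844, 0.117160864174366), 44.6187744140625)
door face slope,x0 [-0.03134855 -0.13061857] 675 151
strip [-0.00476813 -0.12573129] 498 459
scene cap 180 ((0.5668643712997437, -0.25122547149658203), 0.02471681497991085) [ 0.5708956  -0.24676755] [0.30399617 0.30755756 0.30896382 0.30999716]
scene flange 323 ((0.5655444264411926, -0.24822688102722168), (0.11333290487527847, 0.10815014690160751), 11.815187454223633)
```

View pics/c1.png

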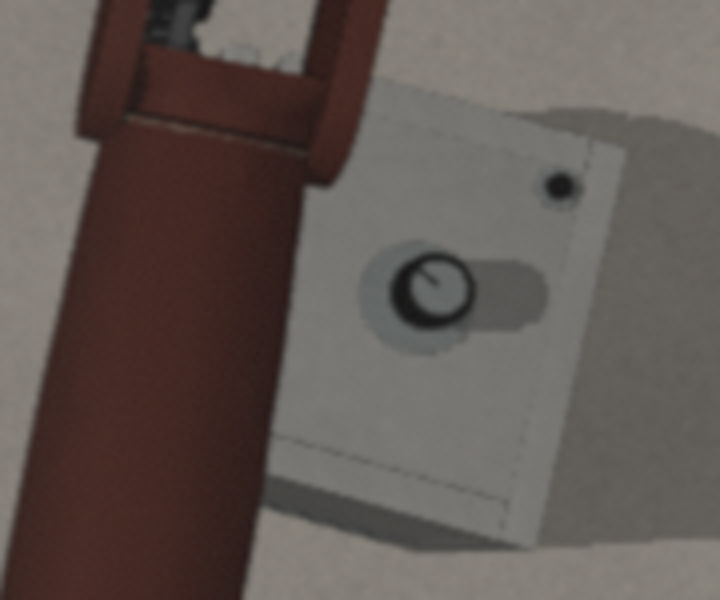

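The camera confirms that the cap is untouched, with its rib still up-left at (428,272). The door-face fit was noisy because the arm was in the way. I repeat it once the arm is over the cap.

```bash
python3 - <<'E'
from h import *
s=manip.state(); print(to([.565,-.249,.38],s))
E
```

```text
[  12.8 -101.7  213.9]
```

play_rows([
  [0, -14, 30, -0.18, -1],
  [0, -28, 60, -0.36, -1],
  [0, -42, 90, -0.54, -1],
  [0, -56, 120, -0.72, -1],
  [0, -70, 150, -0.9, -1],
  [0, -84, 180, -1.08, -1],
  [0, -102, 214, -1.26, -1],
  [0, -102, 214, -1.44, -1],
])

```text
time: 9.95
tool_pos: [0.5624, -0.2506, 0.3888]
tool_rot: [0.693, 0.13, 0.697, -0.13]
contact_force: [-1.0, 0.2, 0.2]
gripper_width: 1.003
```

play_rows([
  [0, 0, 0, -0.18, -1],
  [0, 0, 0, -0.36, -1],
  [0, 0, 0, -0.54, -1],
  [0, 0, 0, -0.59, -1],
  [0, 0, 0, -0.59, -1],
])

```text
time: 10.58
tool_pos: [0.5639, -0.2487, 0.389]
tool_rot: [0.702, -0.076, 0.704, 0.077]
contact_force: [-0.6, 0.8, 0.3]
gripper_width: 0.997
```

```bash
python3 - <<'E'
from h import *
s=manip.state(); print(s["time"],s["joint_pos"].round(3),s["tool_pos"],yaw(s),s["contact_force"].round(2),s["ft_torque"].round(2),s["gripper_width"])
print(to([.565,-.249,.274],s))
f=grab("scene"); P=cloud(f).reshape(-1,3); L=np.c_[(P[:,:2]-O)@HX,(P[:,:2]-O)@HY,P[:,2]]
k=(abs(L[:,0]+.125)<.04)&(abs(L[:,1])<.12)&(L[:,2]>.2)&(L[:,2]<.248); M=L[k]
best=(0,)
rng=np.random.default_rng(0)
for _ in range(3000):
    i,j=rng.choice(len(M),2)
    if abs(M[i,1]-M[j,1])<.06: continue
    a=(M[j,0]-M[i,0])/(M[j,1]-M[i,1]); b=M[i,0]-a*M[i,1]; n=(abs(M[:,0]-a*M[:,1]-b)<.002).sum()
    if n>best[0]: best=(n,a,b)
print("face",len(M),best)
for y in np.arange(-.11,.12,.02):
    kk=abs(M[:,1]-y)<.01; print(round(y,2),kk.sum(),np.percentile(M[kk,0],[10,25,50,75]).round(4))
cv2.imwrite("pics/d3.png",cv2.resize(f["img"][100:275,70:270],None,fx=3,fy=3,interpolation=2)[...,::-1])
E
```

```text
10.575 [-0.536 -0.008  1.377 -0.     1.777 -2.324] [ 0.5639023  -0.24872285  0.38895721] 102.45052804633484 [-0.56  0.79  0.3 ] [-0.01  0.04  0.04] 0.9968019241700041
[115.   -0.8   1.4]
face 913 (np.int64(547), np.float64(-0.052203811059773286), np.float64(-0.13281630118483526))
-0.11 58 [-0.1294 -0.1282 -0.1271 -0.1263]
-0.09 66 [-0.1294 -0.1286 -0.1275 -0.1236]
-0.07 61 [-0.1304 -0.1296 -0.1283 -0.1234]
-0.05 64 [-0.1319 -0.1307 -0.1292 -0.1239]
-0.03 67 [-0.1328 -0.1316 -0.1306 -0.1256]
-0.01 70 [-0.1337 -0.1328 -0.1311 -0.1264]
0.01 79 [-0.1341 -0.1333 -0.1317 -0.1268]
0.03 81 [-0.1356 -0.135  -0.1327 -0.128 ]
0.05 82 [-0.1365 -0.1361 -0.1345 -0.129 ]
0.07 84 [-0.138  -0.1373 -0.1356 -0.13  ]
0.09 90 [-0.1391 -0.1384 -0.137  -0.1307]
0.11 111 [-0.1404 -0.1395 -0.1384 -0.1369]
```

View pics/d3.png

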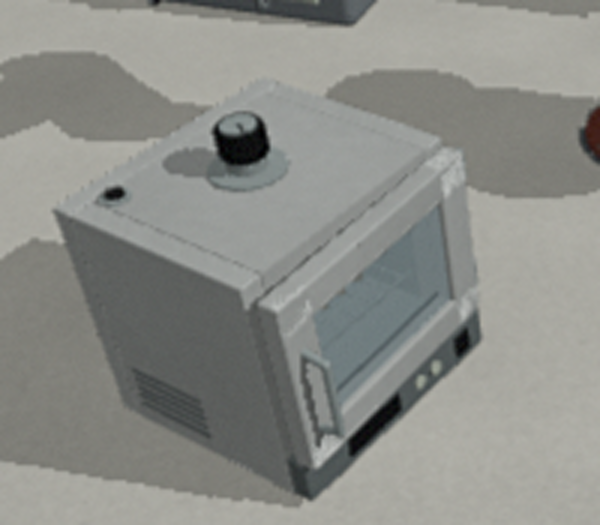

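The close view shows a gap widening toward the free edge at (255,300). The fits agree: the door face slopes −0.052 against −0.005 for the control strip. So the door is still open about 0.045 rad, and my earlier "shut" reading was wrong. Something stopped the push at 18 N, possibly the gripper on the roof's front edge. I go back and push higher (TCP z≈0.235) and closer to the free edge.

```bash
python3 - <<'E'
from h import *
s=manip.state()
for o in(.09,): print(to([*doorpt(0,.252,o),.389],s))
E
```

```text
[1.000e-01 1.372e+02 2.163e+02]
```

play_rows([
  [0, 18, 28, 0.18, 1],
  [0, 36, 56, 0.36, 1],
  [0, 54, 84, 0.54, 1],
  [0, 72, 112, 0.72, 1],
  [0, 90, 140, 0.9, 1],
  [0, 108, 168, 1.08, 1],
  [0, 126, 196, 1.26, 1],
  [0, 137, 216, 1.44, 1],
])

```text
time: 11.62
tool_pos: [0.7463, -0.0671, 0.39]
tool_rot: [0.577, 0.407, 0.579, -0.408]
contact_force: [0.6, -0.9, 0.7]
gripper_width: -0.001
```

play_rows([
  [0, 0, 0, 0.18, 1],
  [0, 0, 0, 0.36, 1],
  [0, 0, 0, 0.54, 1],
  [50, 0, 0, 0.62, 1],
  [100, 0, 0, 0.62, 1],
  [150, 0, 0, 0.62, 1],
  [154, 0, 0, 0.62, 1],
  [154, 0, 0, 0.62, 1],
])

```text
time: 12.62
tool_pos: [0.7461, -0.0685, 0.2388]
tool_rot: [0.428, 0.563, 0.428, -0.563]
contact_force: [-0.9, 0.0, 1.7]
gripper_width: 0.001
```

```bash
python3 - <<'E'
from h import *
s=manip.state(); print(s["time"],s["joint_pos"].round(3),s["tool_pos"],yaw(s),s["contact_force"].round(2),s["gripper_width"])
for q in(.06,.04,.02,0): print(q,to([*doorpt(q,.252,.0225),.235],s))
E
```

```text
12.625 [-0.191  0.324  1.252 -0.     1.564  0.081] [ 0.74605709 -0.06848887  0.23878733] -15.546900904569986 [-0.87  0.02  1.7 ] 0.0005230693102829204
0.06 [ 3.8 -2.4 52.2]
0.04 [ 3.8 -1.7 57.2]
0.02 [ 3.8 -1.1 62.2]
0 [ 3.8 -0.6 67.3]
```

play_rows([
  [2, -1, 25, 0, 1],
  [3, -1, 45, 0, 1],
  [3, -1, 50, 0, 1],
  [3, -1, 54, 0, 1],
  [3, -1, 57, 0, 1],
  [3, -1, 59, 0, 1],
  [3, -1, 61, 0, 1],
  [3, -1, 61, 0, 1],
])

```text
time: 13.62
tool_pos: [0.7284, -0.1268, 0.2346]
tool_rot: [-0.428, -0.563, -0.428, 0.563]
contact_force: [0.1, -0.5, -0.8]
gripper_width: 0.001
```

play_rows([
  [0, 0, 2, 0, 1],
  [0, 0, 3, 0, 1],
  [0, 0, 3, 0, 1],
])

```text
time: 14.0
tool_pos: [0.7276, -0.1298, 0.2347]
tool_rot: [0.428, 0.563, 0.428, -0.563]
contact_force: [-0.0, -0.2, 0.1]
gripper_width: 0.003
```

play_rows([
  [0, 0, 2, 0, 1],
  [0, 0, 3, 0, 1],
  [0, 0, 3, 0, 1],
])

```text
time: 14.38
tool_pos: [0.7268, -0.1328, 0.2347]
tool_rot: [0.428, 0.563, 0.428, -0.563]
contact_force: [-0.3, -0.5, -0.1]
gripper_width: 0.001
```

play_rows([
  [0, 0, 2, 0, 1],
  [0, 0, 4, 0, 1],
  [0, 0, 4, 0, 1],
])

```text
time: 14.75
tool_pos: [0.7257, -0.1367, 0.2347]
tool_rot: [-0.428, -0.563, -0.428, 0.563]
contact_force: [0.1, 0.7, 0.1]
gripper_width: -0.0
```

play_rows([
  [0, 0, 2, 0, 1],
  [0, 0, 3, 0, 1],
  [0, 0, 3, 0, 1],
])

```text
time: 15.12
tool_pos: [0.7249, -0.1395, 0.2347]
tool_rot: [-0.428, -0.563, -0.428, 0.563]
contact_force: [-0.1, -0.8, -0.5]
gripper_width: 0.002
```

```bash
python3 - <<'E'
from h import *
s=manip.state(); print(s["time"],s["tool_pos"],s["contact_force"].round(2),s["ft_torque"].round(2),to([*doorpt(0,.252,.0225),.235],s))
f=grab("scene"); cv2.imwrite("pics/d4.png",cv2.resize(f["img"][100:275,70:270],None,fx=3,fy=3,interpolation=2)[...,::-1])
E
```

```text
15.125 [ 0.7248722  -0.1395213   0.23467965] [-0.1  -0.8  -0.48] [ 0.02 -0.02  0.04] [-0.3  0.7 -6.8]
```

View pics/d4.png

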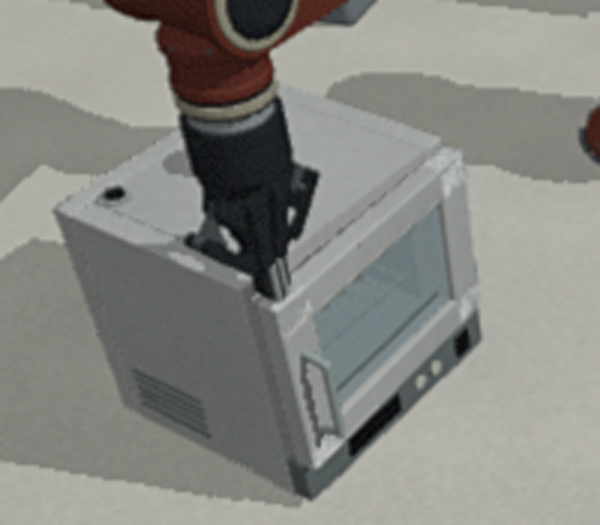

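```bash
cat >> h.py <<'E'
def face():
    f=grab("scene"); P=cloud(f).reshape(-1,3); L=np.c_[(P[:,:2]-O)@HX,(P[:,:2]-O)@HY,P[:,2]]
    out=[]
    for lo,hi in((.08,.248),(.01,.05)):
        k=(abs(L[:,0]+.13)<.025)&(abs(L[:,1]-.0)<.125)&(L[:,2]>lo)&(L[:,2]<hi); M=L[k]
        rng=np.random.default_rng(0); best=(0,)
        for _ in range(4000):
            i,j=rng.choice(len(M),2)
            if abs(M[i,1]-M[j,1])<.06: continue
            a=(M[j,0]-M[i,0])/(M[j,1]-M[i,1]); b=M[i,0]-a*M[i,1]; n=(abs(M[:,0]-a*M[:,1]-b)<.002).sum()
            if n>best[0]: best=(int(n),round(a,4),round(b,4))
        out.append(best)
    return f,L,out
E
python3 - <<'E'
from h import *
f,L,o=face(); print(o)
f=grab("top"); P=cloud(f); 
L=np.stack([(P[...,:2]-O)@HX,(P[...,:2]-O)@HY,P[...,2]],-1)
for y in np.arange(-.12,.14,.02):
    k=(abs(L[...,1]-y)<.008)&(L[...,2]>.242)&(L[...,2]<.256)&(L[...,0]<-.08)&(L[...,0]>-.16); print(round(y,2),k.sum(),np.percentile(L[k][:,0],[2,50]).round(4) if k.sum() else '')
E
```

```text
[(1330, np.float64(-0.0521), np.float64(-0.1266)), (413, np.float64(-0.0022), np.float64(-0.126))]
-0.12 0 
-0.1 0 
-0.08 0 
-0.06 0 
-0.04 0 
-0.02 0 
0.0 0 
0.02 0 
0.04 0 
0.06 0 
0.08 0 
0.1 0 
0.12 6 [-0.105  -0.0988]
```

```bash
python3 - <<'E'
from h import *
f,L,o=face()
L=L.reshape(420,560,3)
for zl in (.2,.15,.1):
  print("z>",zl)
  for y in np.arange(-.11,.12,.02):
    k=(abs(L[...,0]+.125)<.04)&(abs(L[...,1]-y)<.01)&(L[...,2]>zl)&(L[...,2]<zl+.048); print(round(y,2),k.sum(),np.percentile(L[k][:,0],[10,25,50,75]).round(4))
s=manip.state(); d=s["tool_pos"][:2]-O; print("tool local",d@HX,d@HY,s["tool_pos"][2])
P=np.load("top0.npy"); d=P[...,:2]-H; 
E
```

```text
z> 0.2
-0.11 61 [-0.1288 -0.128  -0.127  -0.1263]
-0.09 66 [-0.129  -0.1282 -0.1273 -0.1239]
-0.07 54 [-0.131  -0.1303 -0.1291 -0.125 ]
-0.05 66 [-0.1314 -0.1306 -0.1294 -0.1244]
-0.03 65 [-0.1327 -0.1317 -0.1302 -0.1265]
-0.01 69 [-0.1333 -0.1324 -0.1308 -0.1258]
0.01 71 [-0.1345 -0.1337 -0.1323 -0.1278]
0.03 81 [-0.1359 -0.1347 -0.1335 -0.1279]
0.05 79 [-0.1367 -0.1358 -0.1347 -0.1282]
0.07 92 [-0.1377 -0.1367 -0.135  -0.1289]
0.09 68 [-0.139  -0.1382 -0.1374 -0.1363]
0.11 96 [-0.1405 -0.1395 -0.1388 -0.1381]
z> 0.15
-0.11 59 [-0.129  -0.128  -0.1269 -0.126 ]
-0.09 76 [-0.127  -0.1245 -0.1226 -0.1212]
-0.07 60 [-0.124  -0.1234 -0.1226 -0.122 ]
-0.05 61 [-0.1249 -0.1244 -0.1237 -0.1231]
-0.03 63 [-0.1262 -0.1255 -0.1245 -0.1237]
-0.01 68 [-0.1276 -0.1266 -0.1259 -0.1252]
0.01 69 [-0.1285 -0.1276 -0.1267 -0.1261]
0.03 73 [-0.1298 -0.1289 -0.1278 -0.1269]
0.05 73 [-0.1305 -0.1297 -0.1287 -0.128 ]
0.07 74 [-0.1316 -0.1305 -0.1299 -0.1292]
0.09 41 [-0.1376 -0.1327 -0.1313 -0.1306]
0.11 118 [-0.164  -0.1596 -0.1404 -0.1387]
z> 0.1
-0.11 54 [-0.1285 -0.1278 -0.1271 -0.1263]
-0.09 77 [-0.1277 -0.1251 -0.1226 -0.1212]
-0.07 51 [-0.1245 -0.1236 -0.1225 -0.1214]
-0.05 59 [-0.1258 -0.1251 -0.1239 -0.1233]
-0.03 63 [-0.1261 -0.1254 -0.1246 -0.1235]
-0.01 63 [-0.1279 -0.1263 -0.1257 -0.1251]
0.01 68 [-0.1291 -0.1278 -0.1269 -0.1263]
0.03 65 [-0.1297 -0.129  -0.128  -0.1272]
0.05 69 [-0.1306 -0.1299 -0.1288 -0.1281]
0.07 69 [-0.1318 -0.1312 -0.1303 -0.1292]
0.09 6 [-0.1373 -0.1361 -0.1331 -0.132 ]
0.11 108 [-0.163  -0.152  -0.1398 -0.1387]
tool local -0.13381112901222933 0.12429005316443767 0.23472252339412436
```

```bash
python3 - <<'E'
from h import *
f,L,o=face(); L=L.reshape(420,560,3)
# pixel grid near fingertip: crop coords (240..300,260..320)/3 + (70,100)
g=cv2.cvtColor(f["img"],cv2.COLOR_RGB2GRAY)
print("rows v; cols u; local x,y,z mm | gray")
for v in range(186,207,2):
    print(v,"  ".join("%4d,%4d,%3d|%3d"%(*(1000*np.nan_to_num(L[v,u])).round(),g[v,u]) for u in range(152,172,2)))
E
```

```text
rows v; cols u; local x,y,z mm | gray
186 -144, 151,319| 36  -137, 140,309| 33  -142, 138,309| 21  -143, 134,307| 35  -148, 132,307| 27  -142, 121,298| 70  -141, 115,293| 67  -105,  79,256|143  -102,  70,248|147  -103,  64,245|145
188 -145, 153,314| 30  -148, 150,314| 33  -140, 139,303| 21  -143, 135,302| 27  -145, 131,299| 58  -144, 124,295| 79  -143, 118,290| 91  -101,  77,246|138  -105,  74,245|144  -116,  77,252|118
190 -146, 156,310| 30  -146, 150,307| 31  -139, 139,297| 20  -139, 133,293| 21  -145, 132,294|102  -146, 127,291| 84  -144, 120,285|117  -103,  80,242|108  -117,  86,252|147  -121,  83,252|163
192  -99, 121,262|158  -125, 135,282| 53  -136, 138,288| 23  -141, 136,289| 31  -141, 131,286| 83  -145, 128,285|117  -145, 122,281|113  -141, 113,274| 67  -124,  92,253|166  -128,  89,252|161
194 -103, 125,260|119  -127, 138,279| 59  -133, 137,281| 17  -138, 136,282| 29  -138, 129,277| 57  -146, 130,281|123  -143, 121,274| 83  -140, 114,268| 91  -129,  98,253|163  -132,  95,251|165
196 -103, 127,255| 92  -102, 121,250| 74  -134, 139,276| 15  -140, 138,278| 22  -142, 134,276| 38
[... 360 characters left out ...]
251|122  -127, 125,251|104  -142, 131,261|102  -135, 119,250|157  -138, 116,250|170  -140, 111,247|144  -138, 104,241|143
202 -102, 131,238| 94  -102, 125,234| 89  -120, 133,247|102  -127, 133,250|117  -133, 131,252|156  -136, 128,250|194  -139, 124,249|170  -141, 120,247|144  -138, 111,240|144  -138, 105,235|151
204 -103, 133,233| 96  -103, 127,230| 91  -118, 133,240| 95  -123, 131,241|100  -132, 132,245|105  -137, 130,246|145  -140, 127,245|146  -141, 121,241|146  -141, 116,238|144  -138, 107,230|154
206 -100, 132,225|102  -103, 129,224| 92  -102, 122,219| 89  -126, 134,238|101  -133, 134,241| 99  -137, 132,241|130  -138, 127,238|146  -141, 123,236|146  -139, 115,230|151  -138, 108,224|163
```

```bash
python3 - <<'E'
from h import *
f=grab("scene"); q=f["rotation"]; R=Ro.from_quat([q[1],q[2],q[3],q[0]]).as_matrix()
def pj(p):
    c=R.T@(np.array(p)-f["origin"]); return f["cx"]-f["fx"]*c[0]/c[2], f["cy"]+f["fy"]*c[1]/c[2]
print([k for k in f if k not in("img","range_z")], f["cx"],f["cy"])
print("d1 tip seen (272,195) pred",pj([.6141,.1095,.2168]), "20mm up",pj([.6141,.1095,.2368]))
s=manip.state(); print("now pred",pj(s["tool_pos"]),pj(s["tool_pos"]+[0,0,.02]))
E
```

```text
['fx', 'fy', 'cx', 'cy', 'origin', 'rotation'] 280.6918422514885 214.772076958362
d1 tip seen (272,195) pred (np.float64(272.34087946508436), np.float64(200.7673050277885)) 20mm up (np.float64(272.16561569482377), np.float64(194.6939992276005))
now pred (np.float64(163.51733534724804), np.float64(205.81910566323296)) (np.float64(162.00258533708808), np.float64(199.5880688192728))
```

The fingertip seen in the cloud sits at z≈0.257, above the door's top at 0.252, although the TCP reads 0.235. The projected tip in d1 agrees: the shut fingers really end about 20 mm short of the nominal TCP. So that push passed over the door. I back out, go 32 mm lower and push near the free edge.

play_rows([
  [0, 0, -30, 0, 1],
  [0, 0, -50, 0, 1],
  [15, 0, -50, 0, 1],
  [32, 0, -50, 0, 1],
  [32, 0, -50, 0, 1],
  [32, 0, -50, 0, 1],
])

```text
time: 16.18
tool_pos: [0.738, -0.0919, 0.2022]
tool_rot: [-0.427, -0.563, -0.428, 0.563]
contact_force: [-0.3, -1.0, -0.5]
gripper_width: 0.003
```

```bash
python3 - <<'E'
from h import *
s=manip.state(); print(s["time"],s["tool_pos"],yaw(s),s["contact_force"].round(2),s["ft_torque"].round(2))
for q in(.05,.02,0): print(q,to([*doorpt(q,.248,.0225),.205],s))
f,L,o=face(); L=L.reshape(420,560,3)
d=s["tool_pos"][:2]-O; lx,ly=d@HX,d@HY
k=(np.hypot(L[...,0]-lx,L[...,1]-ly)<.022)&(L[...,2]>.1); print("finger lowest z",np.sort(L[k][:,2])[:8].round(4))
E
```

```text
16.175 [ 0.73801867 -0.09189993  0.20223466] -15.574060324260211 [-0.32 -0.99 -0.52] [ 0.   -0.01  0.04]
0.05 [-2.8 -4.6 30.2]
0.02 [-2.8 -3.6 37.6]
0 [-2.8 -3.1 42.6]
finger lowest z [0.1068 0.108  0.1101 0.1127 0.1138 0.1142 0.1152 0.117 ]
```

play_rows([
  [0, -4, 15, 0, 1],
  [0, -4, 26, 0, 1],
  [0, -4, 30, 0, 1],
  [0, -4, 33, 0, 1],
  [0, -4, 36, 0, 1],
  [0, -4, 36, 0, 1],
])

```text
time: 16.98
tool_pos: [0.7257, -0.122, 0.203]
tool_rot: [0.428, 0.564, 0.429, -0.561]
contact_force: [1.8, 7.2, 0.9]
gripper_width: -0.004
```

play_rows([
  [0, 0, 2, 0, 1],
  [0, 0, 4, 0, 1],
  [0, 0, 4, 0, 1],
])

```text
time: 17.35
tool_pos: [0.7256, -0.1225, 0.2031]
tool_rot: [0.427, 0.565, 0.431, -0.559]
contact_force: [4.1, 14.0, 0.1]
gripper_width: 0.005
```

```bash
python3 - <<'E'
from h import *
s=manip.state(); print(s["time"],s["tool_pos"],yaw(s),s["contact_force"].round(2),s["ft_torque"].round(3),s["joint_pos"].round(4))
f=s["contact_force"]; d=s["tool_pos"][:2]-O; print("local",d@HX,d@HY,"lever",s["ft_torque"][0]/f[1])
g=grab("scene"); cv2.imwrite("pics/d5.png",cv2.resize(g["img"][150:240,110:230],None,fx=6,fy=6,interpolation=2)[...,::-1])
f,L,o=face(); L=L.reshape(420,560,3)
for y in np.arange(-.11,.12,.04):
    k=(abs(L[...,0]+.125)<.04)&(abs(L[...,1]-y)<.01)&(L[...,2]>.2)&(L[...,2]<.248); print(round(y,2),k.sum(),np.percentile(L[k][:,0],[10,25,50,75]).round(4))
E
```

```text
17.35 [ 0.72562964 -0.12252112  0.20311332] -15.286370475604793 [ 4.11 14.    0.14] [ 2.212 -0.835  0.072] [-0.2725  0.3085  1.3306  0.0103  1.5012 -0.0064]
local -0.15022662824062571 0.12041158937917973 lever 0.15800769989233754
-0.11 69 [-0.1286 -0.1277 -0.1269 -0.1259]
-0.07 64 [-0.131  -0.1295 -0.1279 -0.1235]
-0.03 68 [-0.1323 -0.1313 -0.1301 -0.1245]
0.01 72 [-0.1343 -0.1332 -0.1321 -0.1269]
0.05 79 [-0.1363 -0.1353 -0.1337 -0.1286]
0.09 36 [-0.1379 -0.1371 -0.1361 -0.1348]
```

View pics/d5.png

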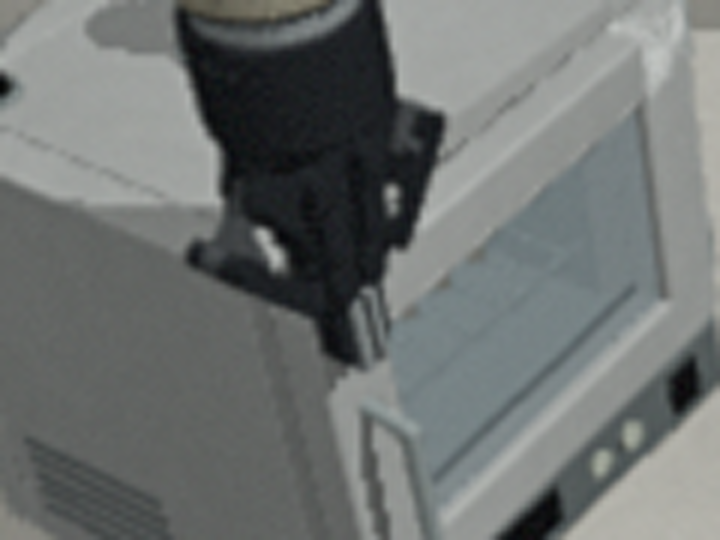

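play_rows([
  [0, 0, 2, 0, 1],
  [0, 0, 4, 0, 1],
  [0, 0, 4, 0, 1],
])

```text
time: 17.82
tool_pos: [0.723, -0.132, 0.2029]
tool_rot: [0.428, 0.563, 0.428, -0.563]
contact_force: [-0.1, 0.5, -0.7]
gripper_width: 0.001
```

play_rows([
  [0, 0, 2, 0, 1],
  [0, 0, 4, 0, 1],
  [0, 0, 4, 0, 1],
])

```text
time: 18.2
tool_pos: [0.7225, -0.1331, 0.2028]
tool_rot: [0.427, 0.565, 0.43, -0.561]
contact_force: [4.3, 9.8, 0.8]
gripper_width: -0.0
```

The catch gave way: the force dropped from 14 N to 0.5 N as the tool jumped 10 mm, then rose again against the seat. I retreat and verify with the door free.

play_rows([
  [0, 0, -20, 0, 1],
  [0, 0, -60, 0, 1],
  [-60, 0, -60, 0, 1],
  [-120, 0, -60, -0.1, -1],
  [-180, 0, -60, -0.28, -1],
  [-182, -10, -30, -0.46, -1],
  [-182, -25, 0, -0.64, -1],
  [-182, -40, 30, -0.82, -1],
])

```text
time: 19.2
tool_pos: [0.6742, -0.1554, 0.3846]
tool_rot: [0.618, 0.344, 0.618, -0.345]
contact_force: [-0.7, -1.4, 0.2]
gripper_width: 1.001
```

```bash
python3 - <<'E'
from h import *
s=manip.state(); print(s["time"],s["joint_pos"].round(3),s["tool_pos"],yaw(s),s["gripper_width"])
print(to([.565,-.249,.385],s), "turn to 102.5:",np.radians(yaw(s)-102.5))
f,L,o=face(); print(o); L=L.reshape(420,560,3)
for y in np.arange(-.11,.12,.04):
    k=(abs(L[...,0]+.125)<.04)&(abs(L[...,1]-y)<.01)&(L[...,2]>.2)&(L[...,2]<.248); print(round(y,2),k.sum(),np.percentile(L[k][:,0],[10,25,50,75]).round(4))
E
```

```text
19.2 [-3.330e-01  1.680e-01  1.198e+00 -1.000e-03  1.776e+00 -8.880e-01] [ 0.67421582 -0.15539785  0.38459126] 31.7712601368243 1.0005789914887842
[  -0.2 -142.1   22.1] turn to 102.5: -1.2344493863989796
[(1398, np.float64(-0.0023), np.float64(-0.1204)), (416, np.float64(-0.0008), np.float64(-0.1258))]
-0.11 68 [-0.1282 -0.1272 -0.1262 -0.1253]
-0.07 64 [-0.1282 -0.1268 -0.1254 -0.1214]
-0.03 61 [-0.1278 -0.1267 -0.1253 -0.1206]
0.01 72 [-0.1287 -0.1277 -0.1261 -0.1218]
0.05 73 [-0.1281 -0.1272 -0.1261 -0.1219]
0.09 73 [-0.1289 -0.128  -0.1268 -0.1253]
```

The door is now shut: its face slope is −0.002, parallel to the control strip, with nothing touching it. Next is the cap.

play_rows([
  [0, -25, 4, -0.18, -1],
  [0, -50, 8, -0.36, -1],
  [0, -80, 12, -0.54, -1],
  [0, -110, 17, -0.72, -1],
  [0, -142, 22, -0.9, -1],
  [0, -142, 22, -1.08, -1],
  [0, -142, 22, -1.23, -1],
  [50, -142, 22, -1.23, -1],
])

```text
time: 20.25
tool_pos: [0.5671, -0.2488, 0.3399]
tool_rot: [0.706, -0.076, 0.701, 0.071]
contact_force: [0.4, -0.5, -0.4]
gripper_width: 1.001
```

play_rows([
  [30, 0, 0, 0, -1],
  [60, 0, 0, 0, -1],
  [60, 0, 0, 0, -1],
])

```text
time: 20.62
tool_pos: [0.5639, -0.2466, 0.2712]
tool_rot: [0.701, -0.072, 0.705, 0.074]
contact_force: [0.1, 0.1, 0.4]
gripper_width: 0.996
```

```bash
python3 - <<'E'
from h import *
s=manip.state(); print(s["time"],s["joint_pos"].round(3),s["tool_pos"],yaw(s),s["contact_force"].round(2),s["gripper_width"])
print(to([.565,-.249,.252],s))
f=grab("scene"); cv2.imwrite("pics/c2.png",cv2.resize(f["img"][90:190,90:220],None,fx=6,fy=6,interpolation=2)[...,::-1])
P=cloud(f); R=Rt(s); T=(P-s["tool_pos"])@R*1000
k=(abs(T[...,1])>38)&(abs(T[...,1])<62)&(abs(T[...,2])<14)&(T[...,0]>-90)&(T[...,0]<30); a=T[k]
print("finger tips tool-x (mm):",np.sort(a[a[:,1]>0][:,0])[-6:].round(1),np.sort(a[a[:,1]<0][:,0])[-6:].round(1))
E
```

```text
20.625 [-5.330e-01  5.000e-03  1.555e+00 -1.000e-03  1.588e+00 -2.311e+00] [ 0.56385904 -0.24664563  0.27116455] 101.88560895126506 [0.15 0.05 0.38] 0.9959198738443807
[19.2 -2.6  0.7]
finger tips tool-x (mm): [12.7 12.7 13.1 13.3 13.6 15.4] [11.8 12.1 12.3 12.6 13.3 13.4]
```

View pics/c2.png

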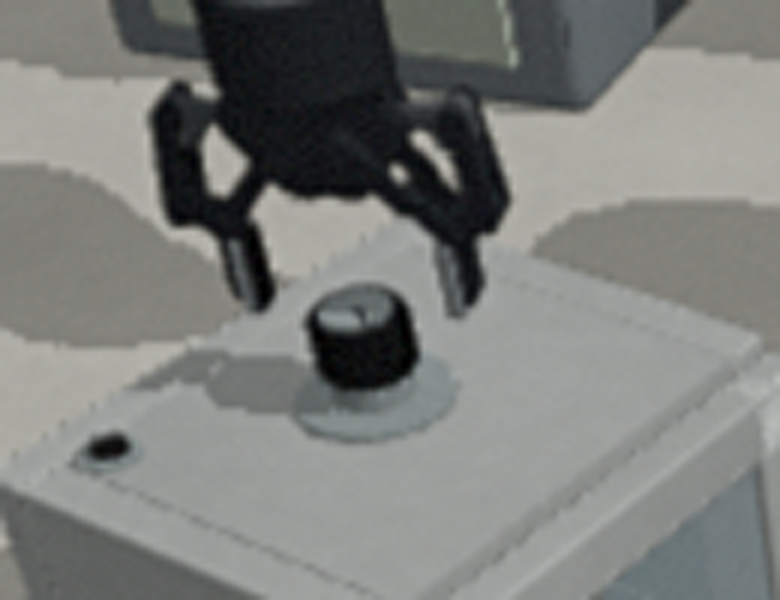

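The open tips straddle the cap evenly at (262,310) and (462,312), with the cap at (362,335). They sit about 33 mm above the nominal TCP. I lower to TCP z≈0.248 and close.

play_rows([
  [10, -2.5, 0.5, 0, -1],
  [19, -2.5, 0.5, 0, -1],
  [23, -2.5, 0.5, 0, -1],
  [23, -2.5, 0.5, 0, -0.3],
  [23, -2.5, 0.5, 0, 0.2],
  [23, -2.5, 0.5, 0, 1],
  [23, -2.5, 0.5, 0, 1],
  [23, -2.5, 0.5, 0, 1],
])

```text
time: 21.68
tool_pos: [0.5666, -0.2502, 0.2525]
tool_rot: [0.704, -0.074, 0.703, 0.073]
contact_force: [0.2, -0.9, 3.3]
gripper_width: 0.511
```

```bash
python3 - <<'E'
from h import *
s=manip.state(); print(s["time"],s["joint_pos"].round(3),s["tool_pos"].round(4),yaw(s),s["contact_force"].round(2),s["ft_torque"].round(3),s["gripper_width"]*85)
print("force tool axes",(Rt(s).T@s["contact_force"]).round(2))
f=grab("scene"); cv2.imwrite("pics/c3.png",cv2.resize(f["img"][90:190,90:220],None,fx=6,fy=6,interpolation=2)[...,::-1])
E
```

```text
21.675 [-0.536  0.016  1.575 -0.     1.55  -2.315] [ 0.5666 -0.2502  0.2525] 101.92006463719329 [ 0.22 -0.88  3.34] [-0.181  0.113  0.019] 43.476094497425834
force tool axes [-3.34 -0.91  0.04]
```

View pics/c3.png

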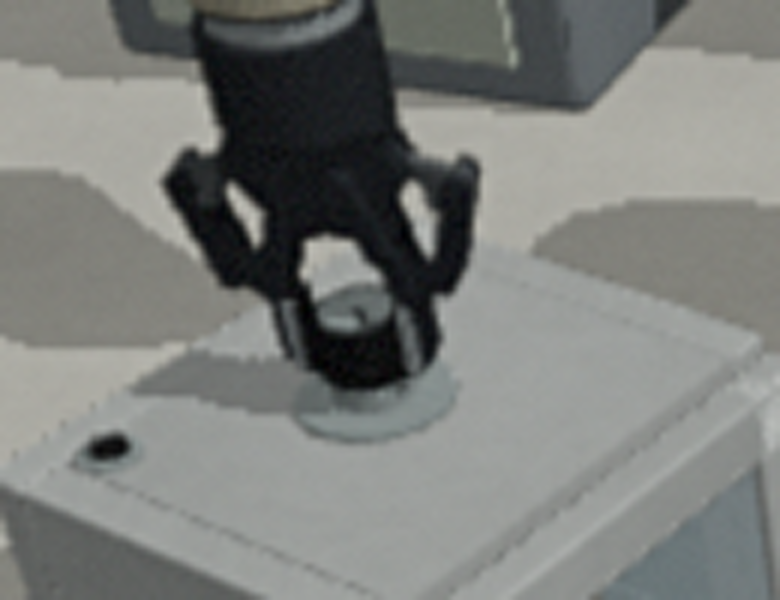

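The cap is gripped at mid-height at (355,335). I start screwing down, with the tool following the thread.

play_rows([
  [0, 0, 0, 0.15, 1],
  [0.3, 0, 0, 0.3, 1],
  [0.5, 0, 0, 0.45, 1],
  [0.7, 0, 0, 0.6, 1],
  [0.9, 0, 0, 0.75, 1],
  [1.1, 0, 0, 0.9, 1],
  [1.3, 0, 0, 1.05, 1],
  [1.5, 0, 0, 1.2, 1],
])

```text
time: 22.72
tool_pos: [0.5656, -0.2528, 0.251]
tool_rot: [0.622, 0.336, 0.62, -0.341]
contact_force: [-3.7, -9.3, 3.2]
gripper_width: 0.513
```

```bash
cat > st.py <<'E'
from h import *
s=manip.state(); R=Rt(s)
print("t",s["time"],"q1,q6",s["joint_pos"][[0,5]].round(4),"pos",s["tool_pos"].round(4),"yaw rad",np.radians(yaw(s)).round(4),"Ftool",(R.T@s["contact_force"]).round(2),"Ttool",(R.T@s["ft_torque"]).round(3),"w",round(s["gripper_width"]*85,1))
E
python3 st.py
```

```text
t 22.725 q1,q6 [-0.5375 -1.1099] pos [ 0.5656 -0.2528  0.251 ] yaw rad 0.5725 Ftool [-3.17 -8.14  5.79] Ttool [-0.059 -0.835 -1.332] w 43.6
```

play_rows([
  [0, -1.5, 1.2, 0, 1],
  [0, -3, 2.5, 0, 1],
  [0, -3, 2.5, 0, 1],
])

```text
time: 23.1
tool_pos: [0.5655, -0.2528, 0.2509]
tool_rot: [0.622, 0.337, 0.622, -0.336]
contact_force: [-0.3, 1.5, 6.0]
gripper_width: 0.509
```

```bash
python3 st.py
```

```text
t 23.1 q1,q6 [-0.5412 -1.121 ] pos [ 0.5655 -0.2528  0.2509] yaw rad 0.5797 Ftool [-5.98  0.58 -1.47] Ttool [ 0.111  0.277 -0.062] w 43.3
```

play_rows([
  [0, 0, 0, 0.15, 1],
  [0, 0, 0, 0.3, 1],
  [0, 0, 0, 0.45, 1],
  [0, 0, 0, 0.6, 1],
  [0, 0, 0, 0.75, 1],
  [0, 0, 0, 0.9, 1],
  [0, 0, 0, 1.05, 1],
  [0, 0, 0, 1.05, 1],
])

```text
time: 24.1
tool_pos: [0.563, -0.2529, 0.2496]
tool_rot: [-0.368, -0.601, -0.371, 0.605]
contact_force: [-7.7, 0.7, 4.9]
gripper_width: 0.511
```

```bash
python3 st.py
```

```text
t 24.1 q1,q6 [-0.5419 -0.0702] pos [ 0.563  -0.2529  0.2496] yaw rad -0.4716 Ftool [-4.84 -7.25  2.9 ] Ttool [ 0.032 -0.561 -1.204] w 43.5
```

play_rows([
  [0, -1.5, 0.5, 0, 1],
  [0, -3, 1.2, 0, 1],
  [0, -3, 1.2, 0.08, 1],
  [0, -3, 1.2, 0.16, 1],
  [0, -3, 1.2, 0.24, 1],
  [0, -3, 1.2, 0.24, 1],
])

```text
time: 24.85
tool_pos: [0.5625, -0.2526, 0.2495]
tool_rot: [0.295, 0.643, 0.295, -0.642]
contact_force: [2.6, 1.1, -0.7]
gripper_width: 0.511
```

```bash
python3 st.py
```

```text
t 24.85 q1,q6 [-0.5435  0.166 ] pos [ 0.5625 -0.2526  0.2495] yaw rad -0.7094 Ftool [ 0.68  1.24 -2.52] Ttool [0.088 0.349 0.261] w 43.4
```

play_rows([
  [0, 0, 0, 0.06, 1],
  [0, 0, 0, 0.12, 1],
  [0, 0, 0, 0.18, 1],
  [0, 0, 0, 0.18, 1],
])

```text
time: 25.35
tool_pos: [0.5621, -0.2523, 0.2493]
tool_rot: [0.236, 0.666, 0.237, -0.666]
contact_force: [2.5, 3.2, -2.3]
gripper_width: 0.511
```

```bash
python3 st.py
```

```text
t 25.35 q1,q6 [-0.5434  0.3447] pos [ 0.5621 -0.2523  0.2493] yaw rad -0.8881 Ftool [ 2.33 -0.87 -3.93] Ttool [-0.156  0.53  -0.022] w 43.5
```

play_rows([
  [0, 0, 0, 0.06, 1],
  [0, 0, 0, 0.12, 1],
  [0, 0, 0, 0.18, 1],
  [0, 0, 0, 0.18, 1],
])

```text
time: 25.85
tool_pos: [0.5596, -0.2532, 0.2492]
tool_rot: [-0.176, -0.682, -0.178, 0.687]
contact_force: [-6.5, 0.5, 0.3]
gripper_width: 0.505
```

```bash
python3 st.py
```

```text
t 25.85 q1,q6 [-0.5442  0.5212] pos [ 0.5596 -0.2532  0.2492] yaw rad -1.0653 Ftool [-0.22 -3.56  5.47] Ttool [-1.571 -1.068 -0.49 ] w 42.9
```

The stop is reached: the torque about the tool axis jumped to −1.57 N·m between 2.67 and 2.85 rad of turn. The pads may have slipped a little, so I ease off and come back in small steps to find exactly where the stop begins.

play_rows([
  [0, 0, 0, -0.06, 1],
  [0, 0, 0, -0.12, 1],
  [0, 0, 0, -0.12, 1],
])

```text
time: 26.22
tool_pos: [0.5599, -0.2537, 0.2493]
tool_rot: [-0.216, -0.671, -0.217, 0.675]
contact_force: [-5.4, -0.5, -0.6]
gripper_width: 0.506
```

```bash
python3 st.py
```

```text
t 26.225 q1,q6 [-0.5449  0.4046] pos [ 0.5599 -0.2537  0.2493] yaw rad -0.9494 Ftool [ 0.59 -2.74  4.64] Ttool [-0.082 -0.801 -0.406] w 43.0
```

play_rows([
  [0, 0, 0, 0.04, 1],
  [0, 0, 0, 0.04, 1],
])

```text
time: 26.48
tool_pos: [0.5598, -0.2535, 0.2492]
tool_rot: [-0.202, -0.675, -0.203, 0.68]
contact_force: [-5.7, -0.1, 0.3]
gripper_width: 0.511
```

```bash
python3 st.py
```

```text
t 26.475 q1,q6 [-0.5448  0.4453] pos [ 0.5598 -0.2535  0.2492] yaw rad -0.99 Ftool [-0.31 -3.05  4.77] Ttool [ 0.03  -0.778 -0.468] w 43.4
```

play_rows([
  [0, 0, 0, 0.03, 1],
  [0, 0, 0, 0.03, 1],
])

```text
time: 26.72
tool_pos: [0.5597, -0.2534, 0.2492]
tool_rot: [-0.192, -0.678, -0.194, 0.682]
contact_force: [-5.4, -0.1, 1.0]
gripper_width: 0.51
```

```bash
python3 st.py
```

```text
t 26.725 q1,q6 [-0.5446  0.4737] pos [ 0.5597 -0.2534  0.2492] yaw rad -1.0182 Ftool [-0.99 -2.72  4.68] Ttool [-0.593 -0.918 -0.489] w 43.3
```

The tool path fits a constant 4 mm offset along tool z from a cap axis at (0.5628, −0.2510). Each turn therefore side-loads the cap. I open the jaws, recentre and regrip. The thread drag holds the cap while I do this.

```bash
python3 - <<'E'
from h import *
print(to([.5628,-.2510,.2485]))
E
```

```text
[ 0.7 -0.4 -3.9]
```

play_rows([
  [0, 0, 0, 0, -0.6],
  [0, 0, 0, 0, -0.6],
  [0, 0, 0, 0, -0.6],
  [0, 0, 0, 0, -0.6],
])

```text
time: 27.22
tool_pos: [0.5621, -0.2533, 0.2504]
tool_rot: [0.192, 0.681, 0.192, -0.68]
contact_force: [0.0, -0.3, 0.2]
gripper_width: 0.802
```

```bash
python3 st.py; python3 - <<'E'
from h import *
print(to([.5628,-.2510,.2475]))
f=grab("top"); P=cloud(f); k=(P[...,2]>.296)&(P[...,2]<.316)&(np.hypot(P[...,0]-.563,P[...,1]+.251)<.03); print(k.sum(),np.percentile(P[k][:,2],[25,50,75]) if k.any() else '')
E
```

```text
t 27.225 q1,q6 [-0.544   0.4768] pos [ 0.5621 -0.2533  0.2504] yaw rad -1.0208 Ftool [-0.19  0.24  0.09] Ttool [-0.031  0.038 -0.002] w 68.2
[ 2.9 -1.6 -1.8]
28 [0.30064561 0.30284747 0.30457429]
```

play_rows([
  [1.5, -1.5, -1.8, 0, -0.6],
  [1.5, -1.5, -1.8, 0, -0.6],
  [1.5, -1.5, -1.8, 0, -0.2],
  [1.5, -1.5, -1.8, 0, 1],
  [1.5, -1.5, -1.8, 0, 1],
  [1.5, -1.5, -1.8, 0, 1],
  [1.5, -1.5, -1.8, 0, 1],
])

```text
time: 28.15
tool_pos: [0.563, -0.2514, 0.2491]
tool_rot: [0.192, 0.681, 0.192, -0.68]
contact_force: [0.4, -1.5, 1.9]
gripper_width: 0.511
```

```bash
python3 st.py
```

```text
t 28.15 q1,q6 [-0.5404  0.4807] pos [ 0.563  -0.2514  0.2491] yaw rad -1.0211 Ftool [-1.91  1.51  0.44] Ttool [-0.016 -0.056  0.227] w 43.5
```

play_rows([
  [0, 0, 0, -0.06, 1],
  [0, 0, 0, -0.12, 1],
  [0, 0, 0, -0.12, 1],
])

```text
time: 28.52
tool_pos: [0.5631, -0.2515, 0.2493]
tool_rot: [0.233, 0.668, 0.232, -0.668]
contact_force: [1.2, -2.8, 2.8]
gripper_width: 0.51
```

```bash
python3 st.py
```

```text
t 28.525 q1,q6 [-0.5404  0.3612] pos [ 0.5631 -0.2515  0.2493] yaw rad -0.9016 Ftool [-2.83  2.92  0.79] Ttool [-0.016 -0.068  0.473] w 43.4
```

play_rows([
  [0, 0, 0, 0.04, 1],
  [0, 0, 0, 0.08, 1],
  [0, 0, 0, 0.08, 1],
])

```text
time: 28.9
tool_pos: [0.563, -0.2514, 0.2492]
tool_rot: [0.206, 0.677, 0.205, -0.676]
contact_force: [0.9, -2.7, 2.9]
gripper_width: 0.511
```

```bash
python3 st.py
```

```text
t 28.9 q1,q6 [-0.5405  0.4412] pos [ 0.563  -0.2514  0.2492] yaw rad -0.9816 Ftool [-2.85  2.78  0.79] Ttool [ 0.099 -0.002  0.473] w 43.4
```

play_rows([
  [0, 0, 0, 0.03, 1],
  [0, 0, 0, 0.03, 1],
])

```text
time: 29.15
tool_pos: [0.563, -0.2513, 0.2491]
tool_rot: [0.196, 0.68, 0.195, -0.679]
contact_force: [1.8, -4.4, 3.8]
gripper_width: 0.506
```

```bash
python3 st.py
```

```text
t 29.15 q1,q6 [-0.5404  0.4711] pos [ 0.563  -0.2513  0.2491] yaw rad -1.0115 Ftool [-3.84  4.69  0.78] Ttool [ 0.047 -0.048  0.619] w 43.0
```

play_rows([
  [0, 0, 0, 0.02, 1],
  [0, 0, 0, 0.02, 1],
])

```text
time: 29.4
tool_pos: [0.563, -0.2513, 0.2491]
tool_rot: [0.189, 0.682, 0.188, -0.681]
contact_force: [2.2, -3.9, 5.1]
gripper_width: 0.51
```

```bash
python3 st.py
```

```text
t 29.4 q1,q6 [-0.5404  0.4905] pos [ 0.563  -0.2513  0.2491] yaw rad -1.0309 Ftool [-5.07  4.48  0.13] Ttool [-0.214  0.019  0.773] w 43.3
```

play_rows([
  [0, 0, 0, 0.02, 1],
  [0, 0, 0, 0.02, 1],
])

```text
time: 29.65
tool_pos: [0.563, -0.2513, 0.2491]
tool_rot: [0.182, 0.683, 0.182, -0.683]
contact_force: [2.6, -4.3, 4.6]
gripper_width: 0.51
```

```bash
python3 st.py
```

```text
t 29.65 q1,q6 [-0.5403  0.5102] pos [ 0.563  -0.2513  0.2491] yaw rad -1.0504 Ftool [-4.62  5.03 -0.09] Ttool [-0.656 -0.069  0.809] w 43.3
```

play_rows([
  [0, 0, 0, 0.02, 1],
  [0, 0, 0, 0.02, 1],
])

```text
time: 29.9
tool_pos: [0.563, -0.2513, 0.2491]
tool_rot: [0.176, 0.685, 0.175, -0.685]
contact_force: [1.4, -5.1, 5.4]
gripper_width: 0.509
```

```bash
python3 st.py
```

```text
t 29.9 q1,q6 [-0.5402  0.5291] pos [ 0.563  -0.2513  0.2491] yaw rad -1.0692 Ftool [-5.4   5.16  1.17] Ttool [-1.017 -0.044  0.87 ] w 43.2
```

The torque about the tool axis now rises linearly at about 21 N·m/rad. Extrapolated back to the thread drag, the stop begins at yaw −1.023 rad. A quarter turn from there, allowing for the drag windup, is yaw +0.552, which is a turn of −1.62 from here with a 2–3 mm rise.

play_rows([
  [0, 0, 0, -0.16, 1],
  [-0.3, 0, 0, -0.34, 1],
  [-0.6, 0, 0, -0.52, 1],
  [-0.9, 0, 0, -0.7, 1],
  [-1.2, 0, 0, -0.88, 1],
  [-1.4, 0, 0, -1.06, 1],
  [-1.6, 0, 0, -1.2, 1],
  [-1.6, 0, 0, -1.2, 1],
])

```text
time: 30.9
tool_pos: [0.5643, -0.2519, 0.2506]
tool_rot: [0.533, 0.467, 0.529, -0.466]
contact_force: [7.5, -7.5, 2.4]
gripper_width: 0.51
```

```bash
python3 st.py
```

```text
t 30.9 q1,q6 [-0.5405 -0.6691] pos [ 0.5643 -0.2519  0.2506] yaw rad 0.1287 Ftool [-2.35  6.5   8.36] Ttool [-0.027 -1.204  1.007] w 43.4
```

play_rows([
  [0, 1.2, 1.6, 0, 1],
  [0, 2.5, 3.2, -0.1, 1],
  [-0.2, 2.5, 3.2, -0.22, 1],
  [-0.4, 2.5, 3.2, -0.34, 1],
  [-0.5, 2.5, 3.2, -0.42, 1],
  [-0.5, 2.5, 3.2, -0.42, 1],
])

```text
time: 31.65
tool_pos: [0.5647, -0.2517, 0.251]
tool_rot: [0.615, 0.346, 0.619, -0.345]
contact_force: [-1.7, 2.1, 7.5]
gripper_width: 0.51
```

```bash
python3 st.py
```

```text
t 31.65 q1,q6 [-0.5408 -1.0905] pos [ 0.5647 -0.2517  0.251 ] yaw rad 0.5496 Ftool [-7.45 -0.38 -2.74] Ttool [-0.169  0.472 -0.086] w 43.4
```

play_rows([
  [-1, 0, 0, 0, 1],
  [-2, 0, 0, 0, 1],
  [-2, 0, 0, 0, 1],
  [-2, 0, 0, 0, 1],
])

```text
time: 32.15
tool_pos: [0.5647, -0.2518, 0.2512]
tool_rot: [0.615, 0.346, 0.619, -0.345]
contact_force: [-2.0, 5.0, 2.0]
gripper_width: 0.512
```

```bash
python3 st.py; python3 - <<'E'
from h import *
f,L,o=face(); print("door,strip",o)
q=f["rotation"]; R=Ro.from_quat([q[1],q[2],q[3],q[0]]).as_matrix()
c=R.T@(np.array([.563,-.251,.306])-f["origin"]); u,v=f["cx"]-f["fx"]*c[0]/c[2],f["cy"]+f["fy"]*c[1]/c[2]; print(u,v)
a=np.radians(-15.7)
for r in(-.018,.018):
  c=R.T@(np.array([.563+r*np.cos(a),-.251+r*np.sin(a),.306])-f["origin"]); print(r,f["cx"]-f["fx"]*c[0]/c[2]-u,f["cy"]+f["fy"]*c[1]/c[2]-v)
t=grab("top")
x0,y0=int(u)-20,int(v)-15
A=cv2.resize(f["img"][y0:y0+30,x0:x0+40],(480,360),interpolation=2)
B=cv2.resize(t["img"][205:235,428:458],(320,320),interpolation=2)
im=np.zeros((360,800,3),np.uint8); im[:,:480]=A; im[:320,480:]=B
im=np.clip(im.astype(float)*1.5,0,255).astype(np.uint8)
cv2.imwrite("pics/fin.png",im[...,::-1]); print(x0,y0)
P0=np.load("scene0.npy"); P=cloud(f)
for n,(vv,uu) in dict(mug=(slice(255,300),slice(318,355)),bottle=(slice(200,243),slice(340,365)),rack=(slice(230,298),slice(394,428))).items():
    print(n,np.nanmedian(abs(P[vv,uu]-P0[vv,uu]),axis=(0,1)).round(4))
E
```

```text
t 32.15 q1,q6 [-0.5409 -1.0905] pos [ 0.5647 -0.2518  0.2512] yaw rad 0.5496 Ftool [-1.99  0.94 -5.3 ] Ttool [-0.045  0.909  0.242] w 43.5
door,strip [(1390, np.float64(-0.004), np.float64(-0.1205)), (394, np.float64(-0.0055), np.float64(-0.1257))]
149.20794460372687 141.3455870191383
-0.018 4.722877218771629 -3.0270700949413936
0.018 -4.815324097449775 3.0863227853787123
129 126
mug [0.0015 0.0001 0.0017]
bottle [0.002  0.0001 0.0018]
rack [0.0016 0.0002 0.0017]
```

View pics/fin.png

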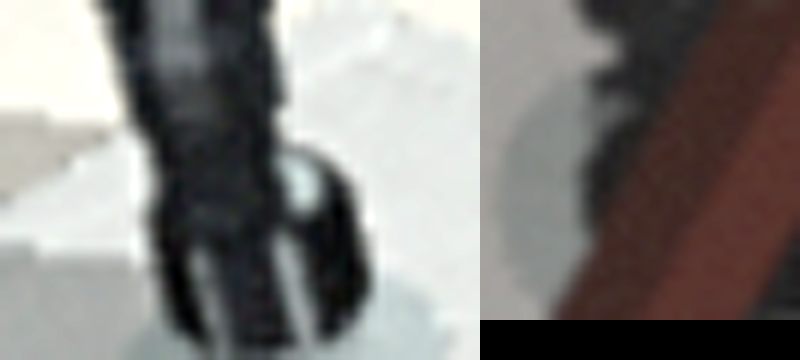

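The gripper hides the rib in both last views, so the quarter turn rests on the tool angle measured from the stop. The door and the bystanders check out, so I hand in.

```bash
python3 -c "
from plant import manip; print(manip.job_done())"
```

```text
the job is handed in; nothing more can be done
None
```

The oven is ready. The door is shut on its catch, and the vent cap was screwed to its stop and backed off a quarter turn. The arm is still gripping the cap. I handed the job in at about 32 s of the 72 s allowed.

- **Door:** My first push stopped short at about 0.045 rad open. The second passed over the top of the door, because the shut fingers end about 20 mm short of the nominal TCP. The third push snapped it home. With nothing touching it, the door face is parallel to the control strip (slopes −0.004 and −0.0055). The catch held against 14 to 18 N, well above the stated 5 N.
- **Cap:** I regripped it centred and found the stop from the rise in torque, at tool yaw −1.023 rad. The final yaw is +0.550 rad, a back-off of 1.573 rad against the 1.571 asked. With the jaws open at the stop, the cap's top measured 303 mm (304 expected), so it was bottomed out.
- **Final hold:** The jaws hold the cap at a 43.5 mm opening, and the wrist force is under 6 N.
- **Bystanders:** The mug, bottle and rack are within 2 mm of where they started, which is the camera's accuracy.
- **Not confirmed:** The gripper hid the cap's index rib in the last pictures, so the quarter turn is confirmed only by tool angle and torque, not by eye. The cap also slipped a little in the first grip at the stop, so I took the angle only from the second grip.

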